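Check the reactor's pressure with the stick gauge

ROBOT

A 6-joint arm with a two-finger parallel gripper is mounted at the origin on the work surface. World frame = base frame: x ahead of the robot, y to its left, z up, the work surface at z = 0. Lengths are in mm, angles in rad, forces in N, time in s.
With the tool pointing down it reaches from about 325 to 900 mm from the base axis. Payload 6.1 kg.
Tool frame: the origin (TCP) lies at the very end of the fingers, on their centre line; the grasp point (between the pads) lies 19 mm behind it; z points along the fingers, y is the line along which they close (so a half turn about z gives the same grasp; the last joint's range is limited). The gripper opens to 87 mm and grips with 3 to 60 N. Pads are 19 mm wide; open, the fingers measure 117 mm over their backs; the gripper's body (75 mm by 190 mm) begins 51 mm behind the grasp point.
Start: joints at [0.987, 0.22, 1.526, -0, 1.395, -0.126], TCP at [276.232, 560.635, 222.538] pointing down, gripper open.
Joint ranges: [-2.98, 2.98], [-0.91, 2.08], [0.09, 2.57], [-1.24, 4.39], [0.2, 2.65], [-2.68, 2.68]. Speed limits (rad/s): [2.57, 2.57, 3.01, 3.14, 3.14, 3.14].

INTERFACE

Orientations are given as a unit quaternion [x, y, z, w].
In Python, from plant import telemetry, snapshot, workorder gives the robot as it stands.
- The arm moves only by the shell command python3 -m inch 'ROWS' [FORCE]. ROWS is JSON, a list of rows, each an object of numbers: "wx", "wy", "wz": the turn, a rotation vector about the tool's x, y, z in degrees; "x", "y", "z": the shift along the tool's x, y, z in mm; "fingers": the finger opening in mm, from 0 to 87. In form: [{"wx": .., "wy": .., "wz": .., "x": .., "y": .., "z": .., "fingers": ..}, ...]. A call has 1 to 8 rows; each row is the pose to reach, as a shift and turn from the pose commanded when the call began, along the tool's axes at that moment; what a row does not reach only later rows make up. A row lasts 1/12 s, in which the tool goes at most 41.7 mm and 7.16 degrees, less where a joint would pass 70% of its speed; a pose out of reach is approached as far as the arm can. A call with a gripper value outside its range is refused whole. The fingers move at their own pace and stop on an object; FORCE is the grip in N (left out, the last holds). Time passes only in rows, so rows that repeat a pose let the fingers close. It gives the time, the measured TCP pose, the force, the opening and the grip force at its end, in the units of the state.
- telemetry.get_state(): the state, without advancing time (a new reading comes with each control period).
- snapshot(name): name is "scene" or "side" or "wrist"; returns a dict with "image" (480x640x3 uint8, red, green, blue), "range_z" (480x640 float32, mm along the optical axis (not along the pixel's ray), 0 where there is no reading), "fx", "fy", "cx", "cy" (pixels), "extrinsics" (4x4, takes a point from camera to world coordinates); the wrist camera has in their place "hand_eye" (4x4, takes a point from camera to tool coordinates, whose origin is the TCP and whose axes are the flange's). Camera axes: x right, y down, z forward; pixel columns grow to the right and rows downward; lengths in mm; the calibration is good to about 2 mm. A picture is of the moment at which its call begins: read the wrist's pose just before it.
- workorder.hand_in(): hands the job in; it is judged then, once.
The state is a dict: "time": time; "q": joint angles; "joint_velocities": joint speeds; "joint_efforts": joint torques, N m; "eef_pos": TCP position; "tool_rot": TCP orientation; "contact_force": force on the tool from outside, world axes, zero at the start; "moment": the same for the moment, N m; "width": finger opening in mm; "grasp_force": force on a finger pad.
Only numpy, scipy, OpenCV 4.12 (cv2) and the standard library are available. Lean on these libraries where they do the work, as an engineer would, in place of code of your own. Each camera call takes 0.05 s, during which the arm holds its last target. There are 200 camera calls.

TASK

Take the stick gauge from its white stand, push its open end squarely onto the reactor's brass valve neck until it is fully home and sealed, and hold it there, firmly but without force that would hurt the valve, for about two seconds so that the gas pushes the rod out. Then lift it off and stand it back upright in its stand with the rod still out for reading, leaving the other things on the bench alone.

Things in the scene. Friction and masses are not known exactly. Their poses are not given: they have to be found in the camera images.
- gauge: Loose stick pressure gauge, 170 g, round about its z axis, upright in its stand. Origin: centre of its mouth (lower end); z points up to the rod. Steel chuck below: 33 mm diameter at the mouth, 26.5 mm from 9 to 30 mm height. Blue barrel 20 mm diameter from 34 to 120 mm height with a black collar, 34 mm diameter, from 70 to 76 mm. The white rod comes out of the barrel's top.
- grip (a point): Good place to grip the gauge: on its axis, 98 mm above its mouth, on the 20 mm blue barrel (fingertips then just above the black collar). A grip of 80 N holds it well. The rod can rise to 25 mm above the barrel's top (to 145 mm above the mouth): leave it free.
- seal (a point): Floor of the gauge's socket, on its axis, 24 mm above the mouth. The socket is open downwards, 24 mm deep, about 25 mm wide at the mouth and narrowing over the first 9 mm to 19.5 mm. A 6 mm thick sprung probe hangs in it, its tip 5 mm above the mouth; pushed up it moves the rod (0.44 N per mm).
- rod (a joint): How far the gauge's thin white rod with the red tip has been pushed out, m: 0 = in (the tip then stands 5 mm above the barrel's top). It is pushed only by the probe inside the chuck and stays where it was pushed, by a friction of 0.5 N. Full reading is 5 to 15 mm, according to the gas pressure, which is not known beforehand.
- stand: Fixed white plastic block 80 x 80 x 40 mm with a round hole of 42 mm diameter in its top, 32 mm deep: the gauge's stand. Origin: centre of its underside; the hole's floor is 8 mm above the origin, where the gauge's mouth rests.
- reactor: Fixed pressure reactor: folded blue lab jack 120 x 120 x 50 mm, black knob on its -x side; on it a glass vessel of 72 mm diameter with a short glass stopcock on its +y side, and an aluminium head of 88 mm diameter, 115 to 130 mm above the origin, with the brass valve neck upright in its middle. Origin: centre of the jack's underside, below the neck's axis.
- boss (a point): Top centre of the dark boss (30 mm diameter), 136 mm above the reactor's origin, at the foot of the brass valve neck and on its axis. The neck is an upright tube of 16 mm outer diameter. How far it is screwed in differs each time and is not reported: its lip stands 30 to 50 mm above this point. A sprung copper valve core sits in it, 1 mm below the lip.
- head (a point): Top centre of the reactor's head, 130 mm above its origin. Pressing the gauge on the neck: about 6 mm after its mouth passes the lip the probe meets the core, and the gas resists with 3 to 6.5 N and drives out the rod; at 24 mm the seal meets the lip (fully home) and force rises steeply: 5 N at once, then 5 N per mm. Sealed from 10 N total downward force; over 25 N hurts the valve; 16 N is right.
- beaker: Loose open glass beaker, 66 mm diameter, 75 mm high; bystander. Origin: centre of its underside.
- vial_amber: Loose small amber jar, 24 mm diameter, 45 mm high; bystander. Origin: centre of its underside.
- vial_clear: Loose small green glass jar with a black cap, 24 mm diameter, 45 mm high; bystander. Origin: centre of its underside.
- seal_ring: Loose black rubber ring, 44 mm outer diameter, 6 mm high; bystander. Origin: centre of its underside.
- stopper: Loose glass stopper, 26 mm diameter, 40 mm high; bystander. Origin: centre of its underside.
- wrench: Loose steel wrench lying flat; bystander. Origin: middle of its underside.
- valve_cap: Loose brass dust cap of the valve, 24 mm diameter, 24 mm high; bystander, stays off. Origin: centre of its underside.

How it is judged:
By the outcome, as a careful person would: the job done as asked, in the order asked, and still so for the second after the job is handed in, with the robot touching nothing.
It also fails if it takes over 61 s, if anything falls off the work surface, if the arm or the gripper's body presses on something with over 40 N, if the wrist force passes 120 N, or if a joint passes its speed limit or range.

## Working session

There is one attempt and no reset: what is moved stays moved. The work goes in short steps, Python scripts to look and compute and a shell command to move; the robot and the scene stay as the last step left them, time stands still between calls to the robot, and variables do not carry over. Pictures are saved under pics/ and viewed, at most 10 in all, crops included, and the job is handed in when it is done.

```bash
mkdir -p pics
cat > h.py <<'E'
import numpy as np, cv2
from plant import telemetry, snapshot, workorder
def snap(n):
    st=telemetry.get_state(); s=snapshot(n); 
    np.savez('pics/'+n+'.npz',**{k:np.asarray(v) for k,v in s.items()}); return st,s
def pts(s,T=None):
    z=s['range_z'].astype(float); v,u=np.mgrid[:480,:640]
    P=np.stack([(u-s['cx'])/s['fx']*z,(v-s['cy'])/s['fy']*z,z,np.ones_like(z)],-1)
    P=P@(s['extrinsics'] if T is None else T).T
    P=P[...,:3]; P[z<=0]=np.nan; return P
E
python3 - <<'E'
from h import *
print(telemetry.get_state())
for n in ('scene','side'):
    st,s=snap(n); cv2.imwrite(f'pics/{n}1.png',s['image'][...,::-1]); print(n,np.round(s['extrinsics'],2).tolist(),s['fx'])
E
```

```text
{'time': 0.0, 'q': array([ 9.86916892e-01,  2.21241985e-01,  1.52762290e+00, -2.02234537e-05,
        1.39466085e+00, -1.26084779e-01]), 'joint_velocities': array([-3.89105550e-04,  1.16928272e-05, -2.26299195e-03,  8.80787821e-04,
        7.92566615e-04, -7.89984075e-04]), 'joint_efforts': array([-5.08631347e-04, -4.94623089e+01, -3.87366700e+01,  6.97599049e-02,
        5.74090378e-02, -1.47984138e-04]), 'eef_pos': array([275.89052952, 560.12466581, 221.42117165]), 'tool_rot': array([ 2.26901910e-01,  9.73917137e-01, -9.09739483e-04, -3.26611175e-04]), 'contact_force': array([-0.91324685,  0.1297801 ,  0.66775455]), 'moment': array([ 0.00872094, -0.03927947, -0.0542322 ]), 'grasp_force': 0.0, 'width': 86.91721228967666}
scene [[-0.17, 0.64, -0.75, 1560.38], [0.99, 0.1, -0.14, 232.45], [-0.01, -0.77, -0.64, 957.53], [0.0, 0.0, 0.0, 1.0]] 604.8936271286998
side [[1.0, -0.05, 0.08, 491.79], [-0.09, -0.68, 0.73, -733.83], [0.02, -0.73, -0.68, 835.75], [0.0, 0.0, 0.0, 1.0]] 470.11077512682436
```

View pics/scene1.png

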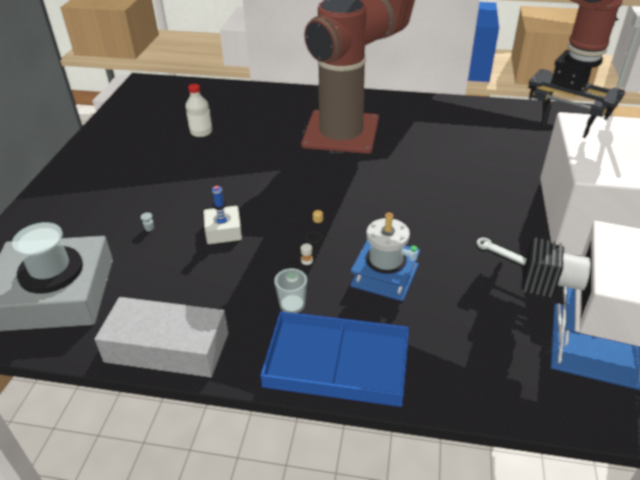

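View pics/side1.png

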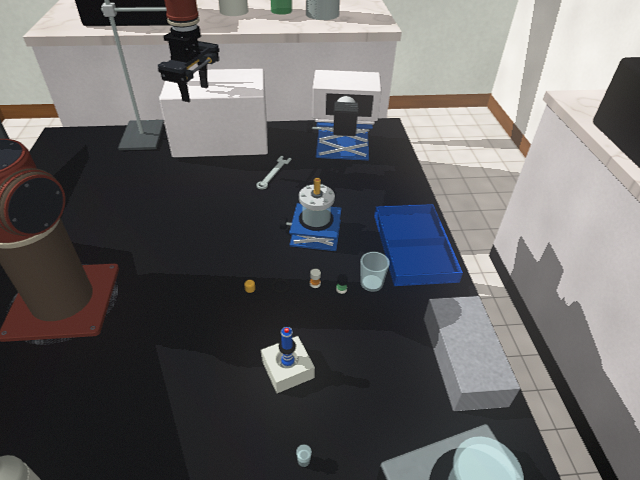

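The scene picture shows the gauge at (218,200) in the stand at (222,225), and the reactor neck at (389,220). The side picture shows the gauge at (287,345) and the neck at (317,186). Next I'll measure with the point clouds.

Run:
```python
from h import *
for n,rs in (('scene',{'gauge':(180,245,195,247),'react':(205,300,345,425)}),('side',{'gauge':(320,392,258,318),'react':(172,252,285,345)})):
    s=dict(np.load(f'pics/{n}.npz')); P=pts(s); im=s['image'].astype(int)
    for k,(a,b,c,d) in rs.items():
        p=P[a:b,c:d].reshape(-1,3); col=im[a:b,c:d].reshape(-1,3)
        ok=np.isfinite(p[:,0]); p=p[ok]; col=col[ok]
        print(n,k)
        for lo in range(15,215,10):
            m=(p[:,2]>lo)&(p[:,2]<=lo+10)
            if m.sum()>3: print(lo,m.sum(),p[m].min(0).round(),p[m].max(0).round(),np.median(p[m],0).round(),col[m].mean(0).round())
    for k,(a,b,c,d) in rs.items():
        crop=s['image'][a-10:b+5,c-5:d+5,::-1]; 
        cv2.imwrite(f'pics/{n}_{k}.png',cv2.resize(crop,None,fx=5,fy=5,interpolation=2))
a=[cv2.resize(cv2.imread(f'pics/{n}_{k}.png'),(400,300)) for n in('scene','side') for k in('gauge','react')]
cv2.imwrite('pics/m1.png',np.vstack([np.hstack(a[:2]),np.hstack(a[2:])]))
```

```text
scene gauge
15 121 [ 474. -238.   15.] [ 553. -164.   25.] [ 535. -205.   20.] [172. 173. 163.]
25 155 [ 478. -238.   25.] [ 552. -165.   35.] [ 531. -205.   30.] [173. 174. 165.]
35 602 [ 448. -266.   35.] [ 553. -163.   45.] [ 508. -210.   40.] [209. 212. 205.]
45 40 [ 465. -240.   45.] [ 550. -172.   55.] [ 508. -212.   50.] [138. 148. 163.]
55 26 [ 496. -223.   55.] [ 513. -204.   65.] [ 507. -213.   61.] [130. 139. 154.]
65 26 [ 498. -221.   65.] [ 512. -203.   74.] [ 508. -212.   70.] [135. 142. 152.]
75 49 [ 484. -231.   77.] [ 519. -199.   85.] [ 508. -211.   83.] [70. 74. 83.]
85 48 [ 489. -229.   85.] [ 521. -199.   95.] [ 508. -210.   88.] [43. 63. 99.]
95 30 [ 498. -224.   95.] [ 513. -205.  105.] [ 507. -212.  100.] [ 41.  73. 129.]
105 29 [ 496. -225.  105.] [ 515. -205.  115.] [ 507. -211.  109.] [ 41.  74. 130.]
115 30 [ 496. -221.  116.] [ 513. -204.  124.] [ 508. -211.  119.] [ 63.  89. 135.]
125 46 [ 490. -225.  125.] [ 513. -206.  134.] [ 504. -214.  129.] [119. 116. 156.]
scene react
15 35 [563. 131.  15.] [654. 251.  23.] [629. 223.  19.] [137. 147. 159.]
35 25 
[... 2700 characters left out ...]
6.  90.] [ 94. 109. 112.]
95 84 [557. 149.  95.] [625. 180. 105.] [587. 156. 100.] [ 96. 111. 116.]
105 29 [561. 145. 105.] [621. 164. 115.] [590. 152. 111.] [110. 119. 119.]
115 100 [548. 141. 116.] [634. 189. 125.] [586. 150. 121.] [128. 131. 131.]
125 535 [548. 142. 125.] [635. 230. 135.] [590. 177. 130.] [170. 174. 174.]
135 65 [553. 151. 135.] [626. 221. 145.] [589. 181. 137.] [120. 116.  98.]
145 25 [584. 178. 145.] [599. 187. 155.] [591. 182. 150.] [140. 115.  65.]
155 21 [584. 177. 156.] [599. 186. 164.] [591. 181. 161.] [137. 112.  63.]
165 40 [584. 174. 166.] [599. 196. 175.] [591. 183. 172.] [140. 106.  53.]
175 5 [584. 179. 175.] [596. 191. 177.] [593. 186. 176.] [153. 115.  56.]
```

```bash
cat >> h.py <<'E'
from scipy.spatial.transform import Rotation as Ro
def rel(t):
    st=telemetry.get_state(); R=Ro.from_quat(st['tool_rot']); 
    print('t',round(st['time'],2),'pos',st['eef_pos'].round(1),'zaxis',R.as_matrix()[:,2].round(4),'yaxis',R.as_matrix()[:,1].round(3),'F',st['contact_force'].round(1),'w',round(st['width'],1),'g',round(st['grasp_force'],1),'q',st['q'].round(2)); print('tool delta',R.inv().apply(np.array(t,float)-st['eef_pos']).round(1))
if __name__=='__main__':
    import sys; rel([float(a) for a in sys.argv[1:4]])
E
python3 -m inch '[{"x":-27,"y":-29.6},{"x":-54,"y":-59},{"x":-81,"y":-89},{"x":-108,"y":-118},{"x":-135,"y":-148},{"x":-162,"y":-178},{"x":-189,"y":-207},{"x":-216,"y":-237}]' 60
python3 h.py 500 -214 260
```

```text
t 0.1 pos [275.9 560.2 221.5] zaxis [-0.001  -0.0015 -1.    ] yaxis [ 0.442  0.897 -0.002] F [ 0.1  0.3 -1.3] w 87.0 g 0.0 q [ 0.99  0.22  1.53  0.    1.39 -0.13]
tool delta [-543.2 -595.5  -37.6]validation failed for argument at $[0]...
```

View pics/m1.png

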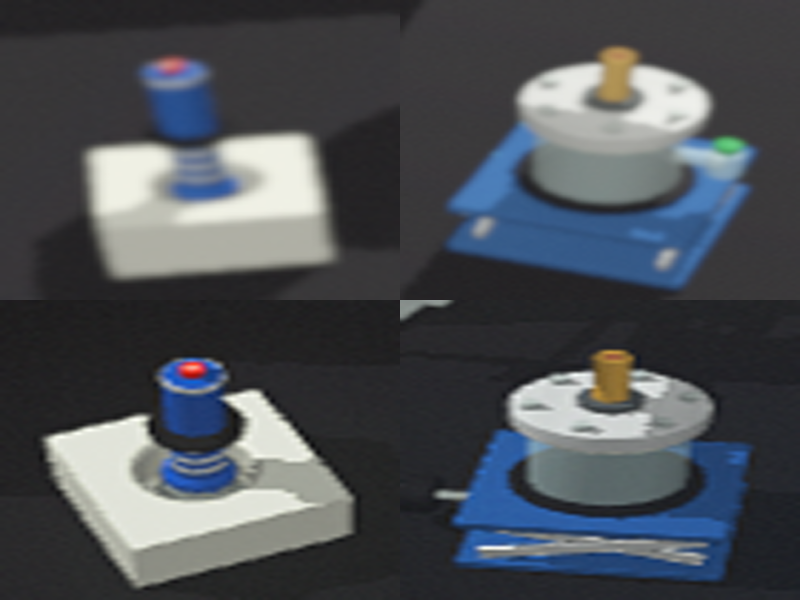

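The crops show the gauge upright with its rod in (red tip just above the barrel) and the neck standing free of its cap. The move was refused because each row has to give every key, so I'll send full rows.

```bash
python3 -m inch '[{"wx":0,"wy":0,"wz":0,"x":-27,"y":-29,"z":0,"fingers":87},{"wx":0,"wy":0,"wz":0,"x":-54,"y":-59,"z":-5,"fingers":87},{"wx":0,"wy":0,"wz":0,"x":-81,"y":-89,"z":-10,"fingers":87},{"wx":0,"wy":0,"wz":0,"x":-108,"y":-118,"z":-15,"fingers":87},{"wx":0,"wy":0,"wz":0,"x":-135,"y":-148,"z":-20,"fingers":87},{"wx":0,"wy":0,"wz":0,"x":-162,"y":-178,"z":-25,"fingers":87},{"wx":0,"wy":0,"wz":0,"x":-189,"y":-207,"z":-30,"fingers":87},{"wx":0,"wy":0,"wz":0,"x":-216,"y":-237,"z":-35,"fingers":87}]' 60
python3 h.py 500 -214 260
```

```text
time: 0.77
eef_pos: [365.0, 250.8, 257.4]
tool_rot: [0.227, 0.974, -0.0, -0.0]
contact_force: [1.7, -0.6, 0.7]
width: 87.0
grasp_force: 0.0
t 0.77 pos [365.  250.8 257.4] zaxis [-2.e-04 -1.e-04 -1.e+00] yaxis [ 0.441  0.897 -0.   ] F [ 1.7 -0.6  0.7] w 87.0 g 0.0 q [ 0.42 -0.25  1.93 -0.    1.47 -0.69]
tool delta [-326.3 -357.5   -2.5]
```

```bash
python3 -m inch '[{"wx":0,"wy":0,"wz":0,"x":-27,"y":-29,"z":0,"fingers":87},{"wx":0,"wy":0,"wz":0,"x":-54,"y":-59,"z":0,"fingers":87},{"wx":0,"wy":0,"wz":0,"x":-81,"y":-89,"z":0,"fingers":87},{"wx":0,"wy":0,"wz":0,"x":-108,"y":-118,"z":0,"fingers":87},{"wx":0,"wy":0,"wz":0,"x":-135,"y":-148,"z":0,"fingers":87},{"wx":0,"wy":0,"wz":0,"x":-162,"y":-178,"z":0,"fingers":87},{"wx":0,"wy":0,"wz":0,"x":-189,"y":-207,"z":0,"fingers":87},{"wx":0,"wy":0,"wz":0,"x":-216,"y":-237,"z":0,"fingers":87}]' 60
python3 h.py 500 -214 260
python3 - <<'E'
from h import *
st,s=snap('wrist'); print(s['hand_eye'].round(2).tolist(),s['fx'],s['cx'],s['cy'])
E
```

```text
time: 1.43
eef_pos: [454.2, -57.4, 257.4]
tool_rot: [0.227, 0.974, 0.0, 0.0]
contact_force: [0.9, 0.7, -0.1]
width: 87.1
grasp_force: 0.0
t 1.43 pos [454.2 -57.4 257.4] zaxis [ 1.e-04  2.e-04 -1.e+00] yaxis [0.442 0.897 0.   ] F [ 0.9  0.7 -0.1] w 87.1 g 0.0 q [-0.3  -0.21  1.9   0.    1.46 -1.41]
tool delta [-110.3 -120.2   -2.6]
[[-0.0, -0.97, -0.24, 65.83], [1.0, -0.0, -0.0, -0.92], [0.0, -0.24, 0.97, -162.41], [0.0, 0.0, 0.0, 1.0]] 395.31886978532975 315.3184281104098 236.05556171080048
```

```bash
python3 -m inch '[{"wx":0,"wy":0,"wz":0,"x":-27,"y":-29,"z":0,"fingers":87},{"wx":0,"wy":0,"wz":0,"x":-54,"y":-59,"z":0,"fingers":87},{"wx":0,"wy":0,"wz":0,"x":-81,"y":-89,"z":0,"fingers":87},{"wx":0,"wy":0,"wz":0,"x":-110,"y":-120,"z":0,"fingers":87},{"wx":0,"wy":0,"wz":0,"x":-110,"y":-120,"z":0,"fingers":87},{"wx":0,"wy":0,"wz":0,"x":-110,"y":-120,"z":0,"fingers":87}]' 60
python3 h.py 500 -214 200
python3 - <<'E'
from h import *
st,s=snap('wrist')
R=np.eye(4);R[:3,:3]=Ro.from_quat(st['tool_rot']).as_matrix();R[:3,3]=st['eef_pos']
P=pts(s,R@s['hand_eye'])
cv2.imwrite('pics/w1.png',s['image'][...,::-1])
p=P.reshape(-1,3);c=s['image'].reshape(-1,3)
near=np.hypot(p[:,0]-500,p[:,1]+214)<60
for lo in list(range(34,46,4))+list(range(74,150,6)):
    m=near&(p[:,2]>lo)&(p[:,2]<=lo+6)
    if m.sum()>3: print(lo,m.sum(),p[m].min(0).round(1),p[m].max(0).round(1),np.median(p[m],0).round(1),c[m].mean(0).round())
E
```

```text
time: 1.98
eef_pos: [499.5, -213.2, 256.3]
tool_rot: [0.229, 0.974, 0.0, -0.001]
contact_force: [-1.0, 0.0, -0.5]
width: 87.0
grasp_force: 0.0
t 1.98 pos [ 499.5 -213.2  256.3] zaxis [-0.002   0.0013 -1.    ] yaxis [0.445 0.896 0.   ] F [-1.   0.  -0.5] w 87.0 g 0.0 q [-0.55  0.01  1.7   0.    1.44 -1.66]
tool delta [-0.9 -0.5 56.3]
34 1623 [ 446.6 -265.9   34.1] [ 548.1 -165.9   40. ] [ 489.4 -208.6   39.5] [251. 253. 254.]
38 4930 [ 446.6 -266.3   38. ] [ 548.3 -164.7   43.3] [ 491.3 -210.6   40.4] [254. 254. 255.]
42 84 [ 447.  -261.5   42. ] [ 538.1 -171.5   43.3] [ 497.1 -207.4   42.2] [255. 255. 255.]
80 524 [ 481.2 -232.2   80.3] [ 513.8 -198.8   85.9] [ 490.8 -209.4   84.3] [100. 103. 115.]
86 36 [ 482.9 -226.7   86. ] [ 508.3 -201.8   91.9] [ 491.  -209.6   88.7] [ 83. 133. 202.]
92 26 [ 488.1 -222.6   92. ] [ 501.5 -205.8   97.9] [ 489.8 -211.8   94.6] [ 77. 149. 242.]
98 26 [ 488.2 -220.9   98.2] [ 497.7 -205.6  103.9] [ 489.8 -210.9  100.9] [ 78. 152. 248.]
104 31 [ 488.  -222.1  104.1] [ 500.6 -205.6  109.7] [ 489.6 -210.5  107. ] [ 82. 153. 245.]
110 31 [ 488.  -223.1  110.2] [ 497.3 -205.6  115.4] [ 490.1 -211.1  112.9] [111. 174. 249.]
116 23 [ 488.  -219.8  116.3] [ 497.1 -205.6  121.1] [ 489.4 -210.4  118.8] [223. 240. 254.]
122 187 [ 487.7 -225.4  123.3] [ 508.1 -205.2  128. ] [ 496.3 -213.5  127.5] [178. 233. 254.]
128 392 [ 488.  -225.5  128. ] [ 508.2 -205.6  134. ] [ 497.6 -215.7  128.8] [180. 218. 242.]
134 13 [ 494.5 -219.4  134. ] [ 501.4 -212.5  134.9] [ 497.7 -215.2  134.4] [254. 193. 209.]
```

View pics/w1.png

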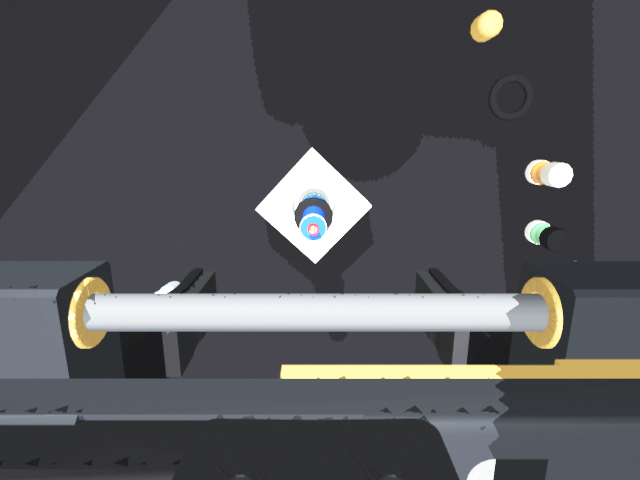

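The wrist picture shows the gauge top at (313,230) midway between the open fingers, with nothing near enough to hit. I'll go down to the grip point.

```bash
python3 -m inch '[{"wx":0,"wy":0,"wz":0,"x":0,"y":-2,"z":30,"fingers":87},{"wx":0,"wy":0,"wz":0,"x":0,"y":-2,"z":65,"fingers":87},{"wx":0,"wy":0,"wz":0,"x":0,"y":-2,"z":100,"fingers":87},{"wx":0,"wy":0,"wz":0,"x":0,"y":-2,"z":130,"fingers":87},{"wx":0,"wy":0,"wz":0,"x":0,"y":-2,"z":155,"fingers":87},{"wx":0,"wy":0,"wz":0,"x":0,"y":-2,"z":167,"fingers":87},{"wx":0,"wy":0,"wz":0,"x":0,"y":-2,"z":167,"fingers":87},{"wx":0,"wy":0,"wz":0,"x":0,"y":-2,"z":167,"fingers":87}]' 60
python3 h.py 498.3 -215 88.5
```

```text
time: 2.7
eef_pos: [499.2, -212.6, 91.1]
tool_rot: [0.226, 0.974, 0.0, -0.0]
contact_force: [0.4, -0.9, 1.1]
width: 87.3
grasp_force: 0.0
t 2.7 pos [ 499.2 -212.6   91.1] zaxis [-1.e-04  2.e-04 -1.e+00] yaxis [0.441 0.898 0.   ] F [ 0.4 -0.9  1.1] w 87.3 g 0.0 q [-0.55  0.16  1.86  0.    1.12 -1.66]
tool delta [-0.3 -2.6  2.6]
```

```bash
python3 -m inch '[{"wx":0,"wy":0,"wz":0,"x":0,"y":-2,"z":2,"fingers":87},{"wx":0,"wy":0,"wz":0,"x":0,"y":-2,"z":2,"fingers":40},{"wx":0,"wy":0,"wz":0,"x":0,"y":-2,"z":2,"fingers":25},{"wx":0,"wy":0,"wz":0,"x":0,"y":-2,"z":2,"fingers":25},{"wx":0,"wy":0,"wz":0,"x":0,"y":-2,"z":2,"fingers":25},{"wx":0,"wy":0,"wz":0,"x":0,"y":-2,"z":2,"fingers":25},{"wx":0,"wy":0,"wz":0,"x":0,"y":-2,"z":2,"fingers":25}]' 20
python3 h.py 498.3 -215 88.5
python3 - <<'E'
from h import *
st,s=snap('wrist');a=s['image'][120:480,:,::-1]
cv2.imwrite('pics/w2.png',a)
R=np.eye(4);R[:3,:3]=Ro.from_quat(st['tool_rot']).as_matrix();R[:3,3]=st['eef_pos']
P=pts(s,s['hand_eye']);p=P.reshape(-1,3)
near=(np.hypot(p[:,0],p[:,1])<20)&(p[:,2]<-10)
print(np.c_[p[near],s['image'].reshape(-1,3)[near]][::max(1,near.sum()//20)].round())
E
```

```text
time: 3.28
eef_pos: [498.2, -215.5, 88.8]
tool_rot: [0.227, 0.974, -0.0, 0.0]
contact_force: [-0.1, -0.0, 0.2]
width: 55.1
grasp_force: 0.0
t 3.28 pos [ 498.2 -215.5   88.8] zaxis [ 2.e-04 -2.e-04 -1.e+00] yaxis [ 0.442  0.897 -0.   ] F [-0.1 -0.   0.2] w 55.1 g 0.0 q [-0.55  0.16  1.86 -0.    1.12 -1.67]
tool delta [0.1 0.5 0.3]
[[ 10.  -2. -10.  66. 135. 244.]
 [  9.  -4. -13.  66. 131. 243.]
 [  9.  -5. -15.  64. 129. 240.]
 [ 10.   3. -21.  60. 123. 236.]
 [  5.  -8. -12.  56. 113. 223.]
 [  2.  -7. -40.  98. 189. 255.]
 [  2.   6. -40.  95. 185. 255.]
 [  3.  -2. -44. 255. 111. 105.]
 [ -0.  -9. -39.  93. 182. 255.]
 [  2.   4. -44. 222.  95. 175.]
 [  2.  -3. -45. 255. 111. 106.]
 [ -2.  10. -39. 255. 255. 255.]
 [  0.   4. -44. 255. 109. 102.]
 [ -0.  -2. -45. 255. 111. 105.]
 [ -4.  -7. -39.  98. 189. 255.]
 [ -4.   9. -40. 168. 171. 172.]
 [ -5.   7. -39.  89. 178. 255.]
 [ -6.   7. -39. 246. 252. 255.]
 [ -6.  -6. -40. 178. 229. 255.]
 [ -8.   2. -40.  71. 139. 245.]
 [ -9.  -2. -40. 248. 249. 249.]]
```

View pics/w2.png

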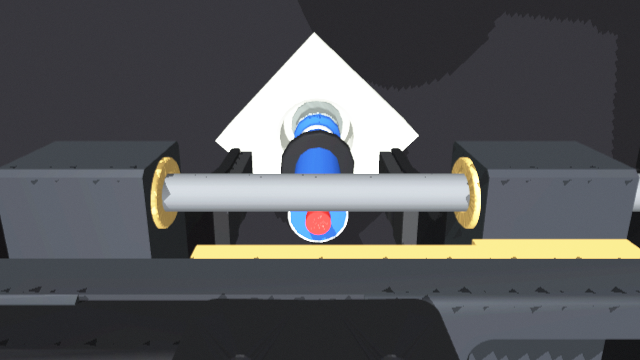

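The picture shows the barrel centred between the fingers, with the red tip at (318,222) in the crop. I'll close on it.

```bash
python3 -m inch '[{"wx":0,"wy":0,"wz":0,"x":0,"y":0,"z":0,"fingers":10},{"wx":0,"wy":0,"wz":0,"x":0,"y":0,"z":0,"fingers":10},{"wx":0,"wy":0,"wz":0,"x":0,"y":0,"z":0,"fingers":10},{"wx":0,"wy":0,"wz":0,"x":0,"y":0,"z":0,"fingers":10},{"wx":0,"wy":0,"wz":0,"x":0,"y":0,"z":0,"fingers":10},{"wx":0,"wy":0,"wz":0,"x":0,"y":0,"z":0,"fingers":10},{"wx":0,"wy":0,"wz":0,"x":0,"y":0,"z":0,"fingers":10},{"wx":0,"wy":0,"wz":0,"x":0,"y":0,"z":0,"fingers":10}]' 20
python3 -m inch '[{"wx":0,"wy":0,"wz":0,"x":0,"y":0,"z":0,"fingers":10},{"wx":0,"wy":0,"wz":0,"x":0,"y":0,"z":0,"fingers":10},{"wx":0,"wy":0,"wz":0,"x":0,"y":0,"z":0,"fingers":10},{"wx":0,"wy":0,"wz":0,"x":0,"y":0,"z":0,"fingers":10}]' 60
python3 h.py 498 -215 300
```

```text
time: 4.0
eef_pos: [498.1, -215.3, 88.5]
tool_rot: [0.227, 0.974, 0.0, -0.0]
contact_force: [-0.3, -0.7, -0.8]
width: 18.8
grasp_force: 20.0
time: 4.33
eef_pos: [498.0, -215.3, 88.4]
tool_rot: [0.227, 0.974, 0.0, -0.0]
contact_force: [0.3, 0.8, -0.3]
width: 18.2
grasp_force: 60.0
t 4.33 pos [ 498.  -215.3   88.4] zaxis [-2.e-04  2.e-04 -1.e+00] yaxis [0.442 0.897 0.   ] F [ 0.3  0.8 -0.3] w 18.2 g 60.0 q [-0.55  0.16  1.86  0.    1.12 -1.67]
tool delta [ 2.000e-01  2.000e-01 -2.116e+02]
```

```bash
python3 -m inch '[{"wx":0,"wy":0,"wz":0,"x":0,"y":0,"z":-12,"fingers":10},{"wx":0,"wy":0,"wz":0,"x":0,"y":0,"z":-40,"fingers":10},{"wx":0,"wy":0,"wz":0,"x":0,"y":0,"z":-75,"fingers":10},{"wx":0,"wy":0,"wz":0,"x":0,"y":0,"z":-110,"fingers":10},{"wx":0,"wy":0,"wz":0,"x":0,"y":0,"z":-145,"fingers":10},{"wx":0,"wy":0,"wz":0,"x":0,"y":0,"z":-175,"fingers":10},{"wx":0,"wy":0,"wz":0,"x":0,"y":0,"z":-192,"fingers":10},{"wx":0,"wy":0,"wz":0,"x":0,"y":0,"z":-200,"fingers":10}]' 60
python3 h.py 592 187.5 288
```

```text
time: 5.0
eef_pos: [499.3, -216.1, 293.5]
tool_rot: [0.227, 0.974, -0.001, 0.003]
contact_force: [-0.5, -0.1, -1.6]
width: 17.8
grasp_force: 60.0
t 5.0 pos [ 499.3 -216.1  293.5] zaxis [ 0.0055 -0.0036 -1.    ] yaxis [ 0.442  0.897 -0.001] F [-0.5 -0.1 -1.6] w 17.8 g 60.0 q [-0.55 -0.02  1.65 -0.    1.5  -1.67]
tool delta [ 95.2 403.    4.5]
```

```bash
python3 -m inch '[{"wx":0,"wy":0,"wz":0,"x":5,"y":20,"z":0,"fingers":10},{"wx":0,"wy":0,"wz":0,"x":13,"y":55,"z":0,"fingers":10},{"wx":0,"wy":0,"wz":0,"x":22,"y":93,"z":0,"fingers":10},{"wx":0,"wy":0,"wz":0,"x":31,"y":132,"z":0,"fingers":10},{"wx":0,"wy":0,"wz":0,"x":40,"y":171,"z":0,"fingers":10},{"wx":0,"wy":0,"wz":0,"x":49,"y":210,"z":0,"fingers":10},{"wx":0,"wy":0,"wz":0,"x":58,"y":249,"z":0,"fingers":10},{"wx":0,"wy":0,"wz":0,"x":67,"y":288,"z":0,"fingers":10}]' 60
python3 -m inch '[{"wx":0,"wy":0,"wz":0,"x":9,"y":38,"z":0,"fingers":10},{"wx":0,"wy":0,"wz":0,"x":17,"y":73,"z":0,"fingers":10},{"wx":0,"wy":0,"wz":0,"x":23,"y":100,"z":0,"fingers":10},{"wx":0,"wy":0,"wz":0,"x":27,"y":115,"z":0,"fingers":10},{"wx":0,"wy":0,"wz":0,"x":27,"y":115,"z":0,"fingers":10},{"wx":0,"wy":0,"wz":0,"x":27,"y":115,"z":0,"fingers":10},{"wx":0,"wy":0,"wz":0,"x":27,"y":115,"z":0,"fingers":10}]' 60
python3 h.py 592 187.5 288
python3 - <<'E'
from h import *
for n,(a,b,c,d) in {'scene':(120,260,330,450),'side':(110,240,262,372)}.items():
    st,s=snap(n); cv2.imwrite(f'pics/{n}2.png',cv2.resize(s['image'][a:b,c:d,::-1],(400,int(400*(b-a)/(d-c))),interpolation=2))
    P=pts(s);p=P.reshape(-1,3);c=s['image'].reshape(-1,3)
    near=np.hypot(p[:,0]-592,p[:,1]-187.5)<28
    for lo in range(138,300,5):
        m=near&(p[:,2]>lo)&(p[:,2]<=lo+5)
        if m.sum()>3: print(n,lo,m.sum(),p[m].min(0).round(1),p[m].max(0).round(1),c[m].mean(0).round())
a,b=[cv2.imread(f'pics/{n}2.png') for n in('scene','side')]
h=min(len(a),len(b)); cv2.imwrite('pics/m2.png',np.hstack([a[:h],b[:h]])); print(h)
E
```

```text
time: 5.67
eef_pos: [564.7, 74.6, 287.8]
tool_rot: [0.227, 0.974, -0.0, -0.001]
contact_force: [1.0, -0.4, -1.4]
width: 17.7
grasp_force: 60.0
time: 6.25
eef_pos: [591.6, 186.5, 288.0]
tool_rot: [0.227, 0.974, -0.001, -0.0]
contact_force: [-0.3, 0.2, -1.7]
width: 18.1
grasp_force: 60.0
t 6.25 pos [591.6 186.5 288. ] zaxis [-0.0012 -0.0011 -1.    ] yaxis [ 0.443  0.897 -0.001] F [-0.3  0.2 -1.7] w 18.1 g 60.0 q [ 0.18  0.18  1.46 -0.    1.51 -0.93]
tool delta [0.1 1.1 0. ]
scene 138 33 [588.6 174.4 138.1] [607.  201.7 142.9] [136. 124.  98.]
scene 143 10 [594.1 180.4 143.2] [600.3 194.7 147.8] [158. 134.  86.]
scene 148 15 [594.1 181.9 148.8] [601.6 194.6 152.8] [166. 142.  95.]
scene 153 11 [595.4 181.9 153.6] [603.6 194.3 157.1] [169. 144.  94.]
scene 158 12 [594.6 181.5 158.4] [601.7 194.2 163. ] [172. 150. 107.]
scene 163 15 [590.7 180.9 163.3] [600.6 195.4 167.8] [169. 147. 103.]
scene 168 16 [581.8 180.6 168.1] [602.3 195.4 172.9] [167. 139.  86.]
scene 173 36 [585.9 180.4 173.5] [601.6 195.  178. ] [202. 165. 104.]
scene 208 33 [588.2 171.1 208.7] [609.9 201.3 212.8] [135. 139.
[... 2329 characters left out ...]
4 252.9] [ 98. 110. 134.]
side 253 15 [584.4 173.9 253.6] [603.2 184.8 257.9] [ 53.  75. 120.]
side 258 21 [582.3 173.6 258.3] [603.1 185.6 262.8] [ 94. 106. 128.]
side 263 13 [582.5 173.5 264.2] [600.1 185.9 267.7] [ 49.  74. 125.]
side 268 18 [582.7 171.7 268.3] [602.4 187.9 272.6] [105. 113. 127.]
side 273 5 [583.6 174.3 273.1] [597.2 176.8 277.3] [42. 56. 90.]
side 278 30 [577.1 166.1 278.5] [609.2 185.1 282.9] [41. 42. 47.]
side 283 29 [577.3 167.5 283. ] [608.8 191.1 287.7] [36. 38. 44.]
side 288 27 [576.5 165.3 288.1] [610.2 198.1 292.9] [33. 39. 51.]
side 293 28 [576.6 162.9 293. ] [610.1 197.9 297.9] [34. 39. 51.]
side 298 29 [576.5 163.4 298.1] [609.7 196.2 302.8] [33. 37. 48.]
466
```

View pics/m2.png

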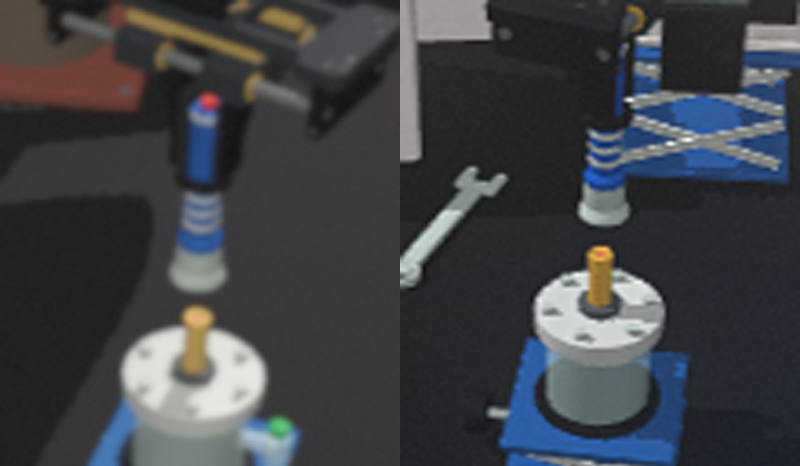

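Both views show the gauge upright over the neck. It is about 1.9 mm short in y, so I'll correct that and go down in steps, watching the force.

```bash
python3 -m inch '[{"wx":0,"wy":0,"wz":0,"x":1,"y":1.5,"z":0,"fingers":10},{"wx":0,"wy":0,"wz":0,"x":1,"y":1.5,"z":10,"fingers":10},{"wx":0,"wy":0,"wz":0,"x":1,"y":1.5,"z":20,"fingers":10},{"wx":0,"wy":0,"wz":0,"x":1,"y":1.5,"z":28,"fingers":10},{"wx":0,"wy":0,"wz":0,"x":1,"y":1.5,"z":28,"fingers":10},{"wx":0,"wy":0,"wz":0,"x":1,"y":1.5,"z":28,"fingers":10}]' 60
python3 -m inch '[{"wx":0,"wy":0,"wz":0,"x":0,"y":0,"z":2,"fingers":10},{"wx":0,"wy":0,"wz":0,"x":0,"y":0,"z":4,"fingers":10},{"wx":0,"wy":0,"wz":0,"x":0,"y":0,"z":6,"fingers":10},{"wx":0,"wy":0,"wz":0,"x":0,"y":0,"z":8,"fingers":10},{"wx":0,"wy":0,"wz":0,"x":0,"y":0,"z":10,"fingers":10},{"wx":0,"wy":0,"wz":0,"x":0,"y":0,"z":12,"fingers":10},{"wx":0,"wy":0,"wz":0,"x":0,"y":0,"z":12,"fingers":10}]' 60
python3 h.py 592 188.5 232
```

```text
time: 6.85
eef_pos: [590.9, 189.3, 258.9]
tool_rot: [0.227, 0.974, -0.001, -0.001]
contact_force: [-0.6, -0.0, -1.4]
width: 18.1
grasp_force: 60.0
time: 7.43
eef_pos: [591.7, 189.6, 248.2]
tool_rot: [0.227, 0.974, 0.0, -0.0]
contact_force: [0.2, -0.7, -1.1]
width: 18.2
grasp_force: 60.0
t 7.43 pos [591.7 189.6 248.2] zaxis [-1.e-04  1.e-04 -1.e+00] yaxis [0.442 0.897 0.   ] F [ 0.2 -0.7 -1.1] w 18.2 g 60.0 q [ 0.18  0.2   1.51  0.    1.44 -0.93]
tool delta [-0.8 -0.8 16.2]
```

```bash
python3 -m inch '[{"wx":0,"wy":0,"wz":0,"x":0,"y":0,"z":1.5,"fingers":10},{"wx":0,"wy":0,"wz":0,"x":0,"y":0,"z":3,"fingers":10},{"wx":0,"wy":0,"wz":0,"x":0,"y":0,"z":4.5,"fingers":10},{"wx":0,"wy":0,"wz":0,"x":0,"y":0,"z":6,"fingers":10},{"wx":0,"wy":0,"wz":0,"x":0,"y":0,"z":6,"fingers":10}]' 60
python3 -m inch '[{"wx":0,"wy":0,"wz":0,"x":0,"y":0,"z":1.5,"fingers":10},{"wx":0,"wy":0,"wz":0,"x":0,"y":0,"z":3,"fingers":10},{"wx":0,"wy":0,"wz":0,"x":0,"y":0,"z":4,"fingers":10},{"wx":0,"wy":0,"wz":0,"x":0,"y":0,"z":4,"fingers":10}]' 60
python3 -m inch '[{"wx":0,"wy":0,"wz":0,"x":0,"y":0,"z":1,"fingers":10},{"wx":0,"wy":0,"wz":0,"x":0,"y":0,"z":2,"fingers":10},{"wx":0,"wy":0,"wz":0,"x":0,"y":0,"z":3,"fingers":10},{"wx":0,"wy":0,"wz":0,"x":0,"y":0,"z":3,"fingers":10}]' 60
```

```text
time: 7.85
eef_pos: [591.8, 189.6, 242.7]
tool_rot: [0.227, 0.974, 0.0, 0.0]
contact_force: [-1.0, -0.2, 1.7]
width: 18.4
grasp_force: 60.0
time: 8.18
eef_pos: [591.8, 189.5, 238.7]
tool_rot: [0.227, 0.974, 0.0, 0.0]
contact_force: [-0.9, 0.5, 4.6]
width: 17.9
grasp_force: 60.0
time: 8.52
eef_pos: [591.9, 189.6, 235.8]
tool_rot: [0.227, 0.974, 0.0, 0.0]
contact_force: [-0.6, 0.1, 5.0]
width: 17.8
grasp_force: 60.0
```

```bash
python3 -m inch '[{"wx":0,"wy":0,"wz":0,"x":0,"y":0,"z":0.7,"fingers":10},{"wx":0,"wy":0,"wz":0,"x":0,"y":0,"z":1.4,"fingers":10},{"wx":0,"wy":0,"wz":0,"x":0,"y":0,"z":2,"fingers":10},{"wx":0,"wy":0,"wz":0,"x":0,"y":0,"z":2,"fingers":10}]' 60
python3 -m inch '[{"wx":0,"wy":0,"wz":0,"x":0,"y":0,"z":0.5,"fingers":10},{"wx":0,"wy":0,"wz":0,"x":0,"y":0,"z":1,"fingers":10},{"wx":0,"wy":0,"wz":0,"x":0,"y":0,"z":1,"fingers":10}]' 60
```

```text
time: 8.85
eef_pos: [591.9, 189.5, 233.9]
tool_rot: [0.227, 0.974, 0.0, 0.0]
contact_force: [-1.4, -0.4, 4.5]
width: 17.9
grasp_force: 60.0
time: 9.1
eef_pos: [591.9, 189.5, 233.0]
tool_rot: [0.227, 0.974, 0.0, 0.0]
contact_force: [-0.8, -0.5, 5.2]
width: 18.2
grasp_force: 60.0
```

```bash
python3 -m inch '[{"wx":0,"wy":0,"wz":0,"x":0,"y":0,"z":0.5,"fingers":10},{"wx":0,"wy":0,"wz":0,"x":0,"y":0,"z":1,"fingers":10},{"wx":0,"wy":0,"wz":0,"x":0,"y":0,"z":1,"fingers":10}]' 60
```

```text
time: 9.35
eef_pos: [591.9, 189.5, 232.0]
tool_rot: [0.227, 0.974, 0.0, 0.0]
contact_force: [-0.7, 0.6, 5.2]
width: 18.2
grasp_force: 60.0
```

```bash
python3 -m inch '[{"wx":0,"wy":0,"wz":0,"x":0,"y":0,"z":0.5,"fingers":10},{"wx":0,"wy":0,"wz":0,"x":0,"y":0,"z":1,"fingers":10},{"wx":0,"wy":0,"wz":0,"x":0,"y":0,"z":1,"fingers":10}]' 60
```

```text
time: 9.6
eef_pos: [591.9, 189.5, 231.3]
tool_rot: [0.227, 0.974, 0.0, 0.0]
contact_force: [-1.4, 0.5, 6.1]
width: 18.0
grasp_force: 60.0
```

```bash
python3 -m inch '[{"wx":0,"wy":0,"wz":0,"x":0,"y":0,"z":0.4,"fingers":10},{"wx":0,"wy":0,"wz":0,"x":0,"y":0,"z":0.8,"fingers":10},{"wx":0,"wy":0,"wz":0,"x":0,"y":0,"z":0.8,"fingers":10}]' 60
```

```text
time: 9.85
eef_pos: [592.1, 189.5, 231.2]
tool_rot: [0.227, 0.974, 0.0, 0.001]
contact_force: [-3.1, 0.0, 10.5]
width: 18.4
grasp_force: 60.0
```

```bash
python3 -m inch '[{"wx":0,"wy":0,"wz":0,"x":0.4,"y":-0.2,"z":0.2,"fingers":10},{"wx":0,"wy":0,"wz":0,"x":0.7,"y":-0.3,"z":0.4,"fingers":10},{"wx":0,"wy":0,"wz":0,"x":0.7,"y":-0.3,"z":0.4,"fingers":10}]' 60
```

```text
time: 10.1
eef_pos: [591.8, 189.6, 231.1]
tool_rot: [0.227, 0.974, 0.0, 0.001]
contact_force: [-1.5, -0.4, 9.7]
width: 18.3
grasp_force: 60.0
```

```bash
python3 -m inch '[{"wx":0,"wy":0,"wz":0,"x":0.2,"y":-0.1,"z":0.4,"fingers":10},{"wx":0,"wy":0,"wz":0,"x":0.3,"y":-0.1,"z":0.7,"fingers":10},{"wx":0,"wy":0,"wz":0,"x":0.3,"y":-0.1,"z":0.7,"fingers":10}]' 60
```

```text
time: 10.35
eef_pos: [591.8, 189.6, 230.9]
tool_rot: [0.227, 0.974, 0.001, 0.002]
contact_force: [-2.1, 0.1, 11.6]
width: 18.4
grasp_force: 60.0
```

```bash
python3 -m inch '[{"wx":0,"wy":0,"wz":0,"x":0.2,"y":0,"z":0.4,"fingers":10},{"wx":0,"wy":0,"wz":0,"x":0.3,"y":0,"z":0.8,"fingers":10},{"wx":0,"wy":0,"wz":0,"x":0.3,"y":0,"z":0.8,"fingers":10},{"wx":0,"wy":0,"wz":0,"x":0.3,"y":0,"z":0.8,"fingers":10}]' 60
python3 h.py 0 0 0
```

```text
time: 10.68
eef_pos: [591.7, 189.6, 230.5]
tool_rot: [0.227, 0.974, 0.001, 0.002]
contact_force: [-1.5, -1.9, 12.8]
width: 18.6
grasp_force: 60.0
t 10.68 pos [591.7 189.6 230.5] zaxis [ 4.4e-03  1.0e-04 -1.0e+00] yaxis [0.442 0.897 0.002] F [-1.5 -1.9 12.8] w 18.6 g 60.0 q [ 0.18  0.2   1.53 -0.    1.4  -0.93]
tool delta [ 447.8 -432.1  227.9]
```

```bash
python3 -m inch '[{"wx":0,"wy":0,"wz":0,"x":0,"y":0,"z":0.3,"fingers":10},{"wx":0,"wy":0,"wz":0,"x":0,"y":0,"z":0.3,"fingers":10},{"wx":0,"wy":0,"wz":0,"x":0,"y":0,"z":0.3,"fingers":10},{"wx":0,"wy":0,"wz":0,"x":0,"y":0,"z":0.3,"fingers":10},{"wx":0,"wy":0,"wz":0,"x":0,"y":0,"z":0.3,"fingers":10},{"wx":0,"wy":0,"wz":0,"x":0,"y":0,"z":0.3,"fingers":10},{"wx":0,"wy":0,"wz":0,"x":0,"y":0,"z":0.3,"fingers":10},{"wx":0,"wy":0,"wz":0,"x":0,"y":0,"z":0.3,"fingers":10}]' 60
python3 -m inch '[{"wx":0,"wy":0,"wz":0,"x":0,"y":0,"z":0,"fingers":10},{"wx":0,"wy":0,"wz":0,"x":0,"y":0,"z":0,"fingers":10},{"wx":0,"wy":0,"wz":0,"x":0,"y":0,"z":0,"fingers":10},{"wx":0,"wy":0,"wz":0,"x":0,"y":0,"z":0,"fingers":10},{"wx":0,"wy":0,"wz":0,"x":0,"y":0,"z":0,"fingers":10},{"wx":0,"wy":0,"wz":0,"x":0,"y":0,"z":0,"fingers":10},{"wx":0,"wy":0,"wz":0,"x":0,"y":0,"z":0,"fingers":10},{"wx":0,"wy":0,"wz":0,"x":0,"y":0,"z":0,"fingers":10}]' 60
python3 - <<'E'
from h import *
ims=[]
for n,(a,b,c,d) in {'scene':(130,250,330,450),'side':(120,240,257,377)}.items():
    st,s=snap(n); ims.append(cv2.resize(s['image'][a:b,c:d,::-1],(400,400),interpolation=2))
cv2.imwrite('pics/m3.png',np.hstack(ims))
E
```

```text
time: 11.35
eef_pos: [591.8, 189.6, 230.4]
tool_rot: [0.227, 0.974, 0.001, 0.002]
contact_force: [-1.5, -1.5, 12.5]
width: 18.1
grasp_force: 60.0
time: 12.02
eef_pos: [591.7, 189.6, 230.4]
tool_rot: [0.227, 0.974, 0.001, 0.002]
contact_force: [-1.5, -1.7, 12.6]
width: 17.9
grasp_force: 60.0
```

View pics/m3.png

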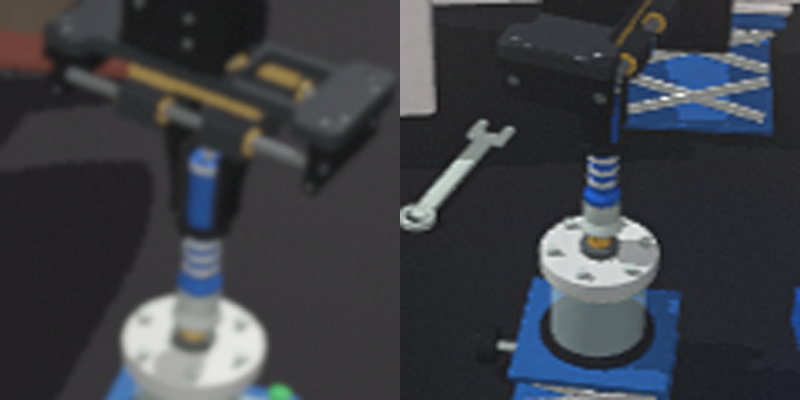

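The gauge sits deep on the neck, with only a little brass left at (598,243). The rod top is hidden behind the gripper bar. I'll press slightly more and hold for about two seconds.

```bash
python3 -m inch '[{"wx":0,"wy":0,"wz":0,"x":0,"y":-0.4,"z":0.3,"fingers":10},{"wx":0,"wy":0,"wz":0,"x":0,"y":-0.4,"z":0.4,"fingers":10},{"wx":0,"wy":0,"wz":0,"x":0,"y":-0.4,"z":0.4,"fingers":10},{"wx":0,"wy":0,"wz":0,"x":0,"y":-0.4,"z":0.4,"fingers":10},{"wx":0,"wy":0,"wz":0,"x":0,"y":-0.4,"z":0.4,"fingers":10},{"wx":0,"wy":0,"wz":0,"x":0,"y":-0.4,"z":0.4,"fingers":10},{"wx":0,"wy":0,"wz":0,"x":0,"y":-0.4,"z":0.4,"fingers":10},{"wx":0,"wy":0,"wz":0,"x":0,"y":-0.4,"z":0.4,"fingers":10}]' 60
python3 -m inch '[{"wx":0,"wy":0,"wz":0,"x":0,"y":0,"z":0,"fingers":10},{"wx":0,"wy":0,"wz":0,"x":0,"y":0,"z":0,"fingers":10},{"wx":0,"wy":0,"wz":0,"x":0,"y":0,"z":0,"fingers":10},{"wx":0,"wy":0,"wz":0,"x":0,"y":0,"z":0,"fingers":10},{"wx":0,"wy":0,"wz":0,"x":0,"y":0,"z":0,"fingers":10},{"wx":0,"wy":0,"wz":0,"x":0,"y":0,"z":0,"fingers":10},{"wx":0,"wy":0,"wz":0,"x":0,"y":0,"z":0,"fingers":10},{"wx":0,"wy":0,"wz":0,"x":0,"y":0,"z":0,"fingers":10}]' 60
python3 -m inch '[{"wx":0,"wy":0,"wz":0,"x":0,"y":0,"z":0,"fingers":10},{"wx":0,"wy":0,"wz":0,"x":0,"y":0,"z":0,"fingers":10},{"wx":0,"wy":0,"wz":0,"x":0,"y":0,"z":0,"fingers":10},{"wx":0,"wy":0,"wz":0,"x":0,"y":0,"z":0,"fingers":10},{"wx":0,"wy":0,"wz":0,"x":0,"y":0,"z":0,"fingers":10},{"wx":0,"wy":0,"wz":0,"x":0,"y":0,"z":0,"fingers":10},{"wx":0,"wy":0,"wz":0,"x":0,"y":0,"z":0,"fingers":10}]' 60
```

```text
time: 12.78
eef_pos: [591.7, 189.5, 230.3]
tool_rot: [0.227, 0.974, 0.001, 0.002]
contact_force: [-0.9, -0.1, 13.3]
width: 18.1
grasp_force: 60.0
time: 13.45
eef_pos: [591.8, 189.5, 230.3]
tool_rot: [0.227, 0.974, 0.001, 0.002]
contact_force: [-1.9, -0.6, 13.6]
width: 18.4
grasp_force: 60.0
time: 14.03
eef_pos: [591.7, 189.5, 230.3]
tool_rot: [0.227, 0.974, 0.001, 0.002]
contact_force: [-2.6, 0.4, 13.9]
width: 18.2
grasp_force: 60.0
```

```bash
python3 -m inch '[{"wx":0,"wy":0,"wz":0,"x":0,"y":0,"z":-3,"fingers":10},{"wx":0,"wy":0,"wz":0,"x":0,"y":0,"z":-8,"fingers":10},{"wx":0,"wy":0,"wz":0,"x":0,"y":0,"z":-14,"fingers":10},{"wx":0,"wy":0,"wz":0,"x":0,"y":0,"z":-22,"fingers":10},{"wx":0,"wy":0,"wz":0,"x":0,"y":0,"z":-32,"fingers":10},{"wx":0,"wy":0,"wz":0,"x":0,"y":0,"z":-45,"fingers":10},{"wx":0,"wy":0,"wz":0,"x":0,"y":0,"z":-58,"fingers":10},{"wx":0,"wy":0,"wz":0,"x":0,"y":0,"z":-60,"fingers":10}]' 60
python3 - <<'E'
from h import *
rel([498,-215.3,290])
st,s=snap('wrist')
P=pts(s,s['hand_eye']);p=P.reshape(-1,3);c=s['image'].reshape(-1,3).astype(int)
near=(np.hypot(p[:,0],p[:,1])<15)&(p[:,2]<-30)
red=near&(c[:,0]>150)&(c[:,1]<140)&(c[:,2]<140)
print(near.sum(),red.sum(), p[red].min(0) if red.any() else '', np.median(p[near],0) if near.any() else '', p[near].min(0) if near.any() else '')
w=s['image'][...,::-1]; _,t=snap('scene'); e=cv2.resize(t['image'][110:230,340:440,::-1],(400,480),interpolation=2)
cv2.imwrite('pics/m4.png',np.hstack([w[:,120:520],e]))
P=pts(t);p=P.reshape(-1,3); q=st['eef_pos']
near=np.hypot(p[:,0]-q[0],p[:,1]-q[1])<28
for lo in range(208,245,5):
    m=near&(p[:,2]>lo)&(p[:,2]<=lo+5)
    if m.sum()>3: print(lo,p[m].min(0).round(1),p[m].max(0).round(1))
E
```

```text
time: 14.7
eef_pos: [591.1, 189.6, 290.5]
tool_rot: [0.227, 0.974, 0.001, 0.002]
contact_force: [0.5, 0.2, -0.6]
width: 18.0
grasp_force: 60.0
t 14.7 pos [591.1 189.6 290.5] zaxis [ 3.6e-03  7.0e-04 -1.0e+00] yaxis [0.442 0.897 0.002] F [ 0.5  0.2 -0.6] w 18.0 g 60.0 q [ 0.18  0.17  1.46  0.    1.51 -0.93]
tool delta [-9.540e+01 -4.043e+02 -1.000e-01]
2827 409 [ -4.34348669  -5.00965642 -59.77105452] [  1.22828468  -0.42068396 -49.10145942] [ -9.56728864 -14.89370116 -68.10930811]
208 [590.8 175.2 209.4] [608.5 205.  212.8]
213 [587.9 173.  213. ] [610.1 204.8 218. ]
218 [592.7 176.4 218. ] [607.5 202.3 223. ]
223 [588.4 175.9 223. ] [608.7 202.  228. ]
228 [593.6 176.1 228. ] [607.8 201.5 232.5]
233 [595.8 177.9 233.1] [606.8 201.5 237.8]
238 [588.1 177.  238.1] [607.5 201.4 242.9]
243 [592.4 177.4 243. ] [608.8 200.7 247.9]
```

View pics/m4.png

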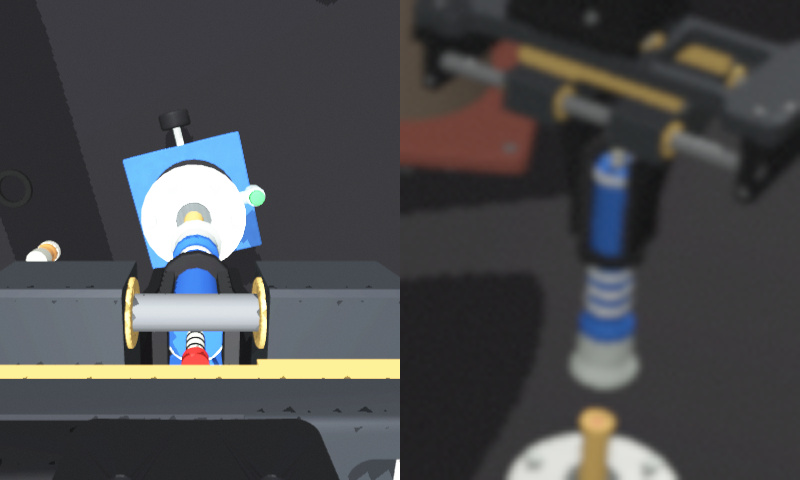

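The rod is now out: the white ringed rod with its red tip shows at (195,345), about 15 mm higher than before. I'll carry the gauge back to the stand.

```bash
python3 -m inch '[{"wx":0,"wy":0,"wz":0,"x":-5,"y":-20,"z":0,"fingers":10},{"wx":0,"wy":0,"wz":0,"x":-13,"y":-55,"z":0,"fingers":10},{"wx":0,"wy":0,"wz":0,"x":-22,"y":-93,"z":0,"fingers":10},{"wx":0,"wy":0,"wz":0,"x":-31,"y":-132,"z":0,"fingers":10},{"wx":0,"wy":0,"wz":0,"x":-40,"y":-171,"z":0,"fingers":10},{"wx":0,"wy":0,"wz":0,"x":-49,"y":-210,"z":0,"fingers":10},{"wx":0,"wy":0,"wz":0,"x":-58,"y":-249,"z":0,"fingers":10},{"wx":0,"wy":0,"wz":0,"x":-67,"y":-288,"z":0,"fingers":10}]' 60
python3 -m inch '[{"wx":0,"wy":0,"wz":0,"x":-9,"y":-38,"z":0,"fingers":10},{"wx":0,"wy":0,"wz":0,"x":-17,"y":-73,"z":0,"fingers":10},{"wx":0,"wy":0,"wz":0,"x":-24,"y":-100,"z":0,"fingers":10},{"wx":0,"wy":0,"wz":0,"x":-28,"y":-116,"z":0,"fingers":10},{"wx":0,"wy":0,"wz":0,"x":-28,"y":-116,"z":0,"fingers":10},{"wx":0,"wy":0,"wz":0,"x":-28,"y":-116,"z":0,"fingers":10}]' 60
python3 h.py 498 -215.3 88.5
```

```text
time: 15.47
eef_pos: [521.7, -100.1, 286.3]
tool_rot: [0.227, 0.974, 0.0, -0.001]
contact_force: [0.8, -0.3, -0.8]
width: 18.3
grasp_force: 60.0
time: 15.97
eef_pos: [496.2, -215.4, 286.2]
tool_rot: [0.228, 0.974, 0.0, -0.001]
contact_force: [-0.3, 0.5, -1.8]
width: 18.0
grasp_force: 60.0
t 15.97 pos [ 496.2 -215.4  286.2] zaxis [-0.0013  0.0013 -1.    ] yaxis [0.444 0.896 0.001] F [-0.3  0.5 -1.8] w 18.0 g 60.0 q [-0.56 -0.02  1.66  0.    1.5  -1.67]
tool delta [ -1.9   0.8 197.7]
```

```bash
python3 -m inch '[{"wx":0,"wy":0,"wz":0,"x":-1.7,"y":0.7,"z":20,"fingers":10},{"wx":0,"wy":0,"wz":0,"x":-1.7,"y":0.7,"z":50,"fingers":10},{"wx":0,"wy":0,"wz":0,"x":-1.7,"y":0.7,"z":80,"fingers":10},{"wx":0,"wy":0,"wz":0,"x":-1.7,"y":0.7,"z":110,"fingers":10},{"wx":0,"wy":0,"wz":0,"x":-1.7,"y":0.7,"z":135,"fingers":10},{"wx":0,"wy":0,"wz":0,"x":-1.7,"y":0.7,"z":150,"fingers":10},{"wx":0,"wy":0,"wz":0,"x":-1.7,"y":0.7,"z":150,"fingers":10},{"wx":0,"wy":0,"wz":0,"x":-1.7,"y":0.7,"z":150,"fingers":10}]' 60
python3 -m inch '[{"wx":0,"wy":0,"wz":0,"x":0,"y":0,"z":5,"fingers":10},{"wx":0,"wy":0,"wz":0,"x":0,"y":0,"z":11,"fingers":10},{"wx":0,"wy":0,"wz":0,"x":0,"y":0,"z":18,"fingers":10},{"wx":0,"wy":0,"wz":0,"x":0,"y":0,"z":25,"fingers":10},{"wx":0,"wy":0,"wz":0,"x":0,"y":0,"z":32,"fingers":10},{"wx":0,"wy":0,"wz":0,"x":0,"y":0,"z":37,"fingers":10},{"wx":0,"wy":0,"wz":0,"x":0,"y":0,"z":40,"fingers":10},{"wx":0,"wy":0,"wz":0,"x":0,"y":0,"z":40,"fingers":10}]' 60
python3 h.py 498 -215.3 88.5
```

```text
time: 16.63
eef_pos: [498.3, -213.5, 136.3]
tool_rot: [0.226, 0.974, 0.001, -0.001]
contact_force: [0.5, 0.4, -1.2]
width: 18.3
grasp_force: 60.0
time: 17.3
eef_pos: [498.0, -214.8, 96.0]
tool_rot: [0.227, 0.974, 0.0, -0.001]
contact_force: [-0.8, -0.5, -1.7]
width: 18.6
grasp_force: 60.0
t 17.3 pos [ 498.  -214.8   96. ] zaxis [-1.5e-03  9.0e-04 -1.0e+00] yaxis [0.442 0.897 0.   ] F [-0.8 -0.5 -1.7] w 18.6 g 60.0 q [-0.55  0.15  1.85 -0.    1.14 -1.67]
tool delta [-0.2 -0.4  7.5]
```

```bash
python3 -m inch '[{"wx":0,"wy":0,"wz":0,"x":0,"y":0,"z":2,"fingers":10},{"wx":0,"wy":0,"wz":0,"x":0,"y":0,"z":4,"fingers":10},{"wx":0,"wy":0,"wz":0,"x":0,"y":0,"z":6,"fingers":10},{"wx":0,"wy":0,"wz":0,"x":0,"y":0,"z":6,"fingers":10}]' 60
python3 -m inch '[{"wx":0,"wy":0,"wz":0,"x":0,"y":0,"z":0.6,"fingers":10},{"wx":0,"wy":0,"wz":0,"x":0,"y":0,"z":1.2,"fingers":10},{"wx":0,"wy":0,"wz":0,"x":0,"y":0,"z":1.2,"fingers":10}]' 60
python3 h.py 498 -215.3 88.5
```

```text
time: 17.63
eef_pos: [498.5, -215.1, 90.9]
tool_rot: [0.227, 0.974, 0.0, -0.0]
contact_force: [-0.1, -0.1, -1.6]
width: 17.9
grasp_force: 60.0
time: 17.88
eef_pos: [498.7, -215.2, 90.0]
tool_rot: [0.227, 0.974, -0.0, 0.0]
contact_force: [-0.6, 0.0, -1.7]
width: 17.9
grasp_force: 60.0
t 17.88 pos [ 498.7 -215.2   90. ] zaxis [ 1.e-04 -1.e-04 -1.e+00] yaxis [ 0.442  0.897 -0.   ] F [-0.6  0.  -1.7] w 17.9 g 60.0 q [-0.55  0.16  1.86  0.    1.12 -1.67]
tool delta [ 0.6 -0.4  1.5]
```

```bash
python3 -m inch '[{"wx":0,"wy":0,"wz":0,"x":0,"y":0,"z":0.6,"fingers":10},{"wx":0,"wy":0,"wz":0,"x":0,"y":0,"z":1.2,"fingers":10},{"wx":0,"wy":0,"wz":0,"x":0,"y":0,"z":1.2,"fingers":10}]' 60
python3 -m inch '[{"wx":0,"wy":0,"wz":0,"x":0,"y":0,"z":0.4,"fingers":10},{"wx":0,"wy":0,"wz":0,"x":0,"y":0,"z":0.4,"fingers":10},{"wx":0,"wy":0,"wz":0,"x":0,"y":0,"z":0.4,"fingers":10}]' 60
```

```text
time: 18.13
eef_pos: [498.6, -215.1, 88.6]
tool_rot: [0.227, 0.974, 0.0, -0.0]
contact_force: [1.2, -0.2, -1.0]
width: 17.9
grasp_force: 60.0
time: 18.38
eef_pos: [498.8, -215.2, 88.5]
tool_rot: [0.227, 0.974, -0.0, 0.0]
contact_force: [0.6, 0.1, -0.9]
width: 18.2
grasp_force: 60.0
```

```bash
python3 -m inch '[{"wx":0,"wy":0,"wz":0,"x":0,"y":0,"z":0.5,"fingers":10},{"wx":0,"wy":0,"wz":0,"x":0,"y":0,"z":0.5,"fingers":10}]' 20
python3 -m inch '[{"wx":0,"wy":0,"wz":0,"x":0,"y":0,"z":0,"fingers":18},{"wx":0,"wy":0,"wz":0,"x":0,"y":0,"z":0,"fingers":24},{"wx":0,"wy":0,"wz":0,"x":0,"y":0,"z":0,"fingers":30},{"wx":0,"wy":0,"wz":0,"x":0,"y":0,"z":0,"fingers":50},{"wx":0,"wy":0,"wz":0,"x":0,"y":0,"z":0,"fingers":70},{"wx":0,"wy":0,"wz":0,"x":0,"y":0,"z":0,"fingers":87},{"wx":0,"wy":0,"wz":0,"x":0,"y":0,"z":0,"fingers":87},{"wx":0,"wy":0,"wz":0,"x":0,"y":0,"z":0,"fingers":87}]' 20
python3 -m inch '[{"wx":0,"wy":0,"wz":0,"x":0,"y":0,"z":0,"fingers":87},{"wx":0,"wy":0,"wz":0,"x":0,"y":0,"z":-5,"fingers":87},{"wx":0,"wy":0,"wz":0,"x":0,"y":0,"z":-20,"fingers":87},{"wx":0,"wy":0,"wz":0,"x":0,"y":0,"z":-45,"fingers":87},{"wx":0,"wy":0,"wz":0,"x":0,"y":0,"z":-80,"fingers":87},{"wx":0,"wy":0,"wz":0,"x":0,"y":0,"z":-115,"fingers":87},{"wx":0,"wy":0,"wz":0,"x":0,"y":0,"z":-150,"fingers":87},{"wx":0,"wy":0,"wz":0,"x":0,"y":0,"z":-160,"fingers":87}]' 20
python3 - <<'E'
from h import *
ims=[]
for n,(a,b,c,d) in {'scene':(140,260,160,280),'side':(290,410,227,347)}.items():
    st,s=snap(n); ims.append(cv2.resize(s['image'][a:b,c:d,::-1],(400,400),interpolation=2))
    p=pts(s).reshape(-1,3); near=np.hypot(p[:,0]-499,p[:,1]+214.5)<25
    for lo in range(88,160,8):
        m=near&(p[:,2]>lo)&(p[:,2]<=lo+8)
        if m.sum()>2: print(n,lo,p[m].min(0).round(1),p[m].max(0).round(1))
cv2.imwrite('pics/m5.png',np.hstack(ims))
E
```

```text
time: 18.55
eef_pos: [498.9, -215.3, 88.4]
tool_rot: [0.227, 0.974, -0.0, 0.0]
contact_force: [-0.6, 1.5, 3.1]
width: 18.8
grasp_force: 20.0
time: 19.22
eef_pos: [498.6, -215.1, 87.8]
tool_rot: [0.227, 0.974, 0.0, -0.0]
contact_force: [0.1, -0.1, -0.2]
width: 55.7
grasp_force: 0.0
time: 19.88
eef_pos: [501.1, -216.6, 255.1]
tool_rot: [0.227, 0.974, -0.002, 0.005]
contact_force: [0.8, -0.7, 1.1]
width: 86.8
grasp_force: 0.0
scene 88 [ 493.1 -225.5   88.2] [ 516.2 -199.4   95.9]
scene 96 [ 501.4 -221.8   96. ] [ 515.7 -206.2  103.8]
scene 104 [ 498.8 -224.6  104.3] [ 512.2 -205.1  111.9]
scene 112 [ 497.  -222.4  112.2] [ 512.  -205.3  119.9]
scene 120 [ 494.3 -225.2  120.6] [ 512.7 -206.2  127.7]
scene 128 [ 492.3 -222.3  128. ] [ 514.  -206.7  132.7]
scene 136 [ 501.3 -218.1  137.4] [ 505.3 -212.3  143.1]
scene 144 [ 495.1 -217.9  144.1] [ 505.2 -211.6  149.6]
side 88 [ 489.9 -226.4   89.1] [ 508.6 -216.9   95.7]
side 96 [ 490.1 -227.5   96.2] [ 508.8 -217.1  103.8]
side 104 [ 490.3 -227.7  104.7] [ 508.9 -217.2  111.6]
side 112 [ 490.4 -227.   112.1] [ 508.9 -218.5  119.2]
side 120 [ 490.7 -227.4  120.1] [ 509.2 -207.2  127.9]
side 128 [ 490.8 -225.4  128.1] [ 509.3 -210.4  135.1]
side 136 [ 496.7 -220.2  136.8] [ 502.1 -214.2  143.9]
side 144 [ 496.8 -221.6  144.1] [ 502.4 -213.   147.8]
```

View pics/m5.png

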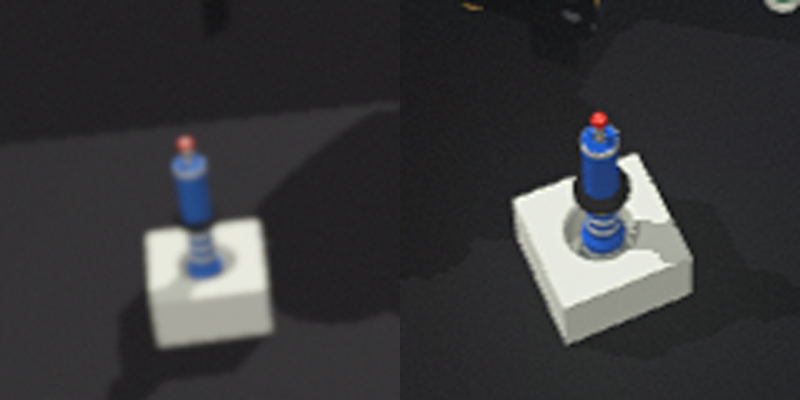

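Both views show the gauge upright in its stand with the rod out (red tip at (598,120) in the side view, about z 149). I'll let the arm settle and hand in.

```bash
python3 -m inch '[{"wx":0,"wy":0,"wz":0,"x":0,"y":0,"z":0,"fingers":87},{"wx":0,"wy":0,"wz":0,"x":0,"y":0,"z":0,"fingers":87},{"wx":0,"wy":0,"wz":0,"x":0,"y":0,"z":0,"fingers":87},{"wx":0,"wy":0,"wz":0,"x":0,"y":0,"z":0,"fingers":87}]' 20
python3 -c "from plant import workorder; print(workorder.hand_in())"
```

```text
time: 20.32
eef_pos: [497.8, -214.6, 245.7]
tool_rot: [0.227, 0.974, 0.001, -0.002]
contact_force: [0.7, -0.4, -0.9]
width: 86.8
grasp_force: 0.0
the job is handed in; nothing more can be done
None
```

The gauge was pressed fully home on the valve neck at about 14–15 N for over two seconds, then stood back upright in its stand with the rod out about 15 mm, and the job was handed in at 20.3 s; the hand-in gave no verdict.

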